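# Crank the column cartridge tight in its clamp

### The job

Pick up the loose crank, fit it fully down over the square shaft end of the cartridge clamp, and wind it clockwise (seen from above) for as many full turns as it takes until the sprung jaw holds the amber cartridge firmly against the end stop. The cartridge is glass: stop as soon as the clamp is clearly tight by feel, never force the crank down onto the shaft, leave the crank on the shaft and let go, and do not disturb the other things on the bench.

Things in the scene. Friction and masses are not known exactly. Their poses are not given: they have to be found in the camera images.
- crank_hub (a point): Grip point of the loose crank, on the axis of its black hub: an upright square column 36 x 36 x 64 mm, standing on the bench, socket down. The point is 44 mm above its underside, 20 mm below its flat top. z up; x points along the steel arm (18 mm wide, its top 35 mm above the underside) to the red handle. The two faces across y are free. Crank mass about 0.33 kg.
- crank_mouth (a point): Centre of the square socket's mouth in the underside of the crank's hub, 44 mm below crank_hub. Socket 22 x 22 mm, 27 mm deep, sides parallel to the hub's faces, for a 20 mm shaft; it fits in any of four quarter-turn positions.
- crank_handle (a point): Centre of the crank's red upright handle, a round grip 24 mm across and 48 mm tall that spins freely on its spindle, so fingers can keep one direction while carrying it round. Its axis is 65 mm from the hub's; its centre is 61 mm above the hub's underside, foot 37 mm, top 85 mm. Its own x and y mean nothing.
- shaft: Upright steel square shaft end, 20 x 20 mm, 25 mm tall (top 3 mm bevelled in by 1.5 mm a side), on a white gearbox. Origin on its axis at its foot, level with the round seat (75 mm above the bench) where the hub rests when fully down; z up, x and y square to its faces. It turns with the crank; clockwise from above drives the blue jaw to the cartridge, 24 mm a turn, about two turns.
- seat (a point): Centre of the fixed seat at the shaft's foot, on its axis, 75 mm above the bench. Feel of the crank: the free shaft drags with about 0.2 N m, 1 to 4 N felt along the circle at the handle. Once the pad presses, this rises by 0.06 N per newton on the cartridge: tight is two to three times the free-running effort (4 to 6 N). Let go, a tight crank springs back a few degrees and the clamp keeps some 40 to 60 N.
- clamp: The clamp's fixed aluminium base 110 x 330 x 18 mm. Origin on the bench under the shaft's axis; x across, y along the clamp from the white gearbox (76 x 76 mm, top 71 mm) to the cartridge and the white end stop, which is set somewhere 235 to 250 mm along. Apart from shaft and crank nothing on it stands higher than 75 mm.
- pad: Steel pressure pad 26 x 24 x 10 mm on the front of the blue jaw, on a spring of 24 N per mm with 6 mm of travel. Origin at the centre of its back face, its front face is 10 mm further along its y, which points at the cartridge.
- cartridge: The glass column cartridge to be clamped, amber, with square steel ends, 28 x 28 x 90 mm, lying loose in the clamp's cradle with some play lengthwise. Origin at the middle of its underside, y along it. It is well held at 20 N or more and cracks at 120 N.
- bottle_clear: Leave alone. Clear bottle, blue cap, 60 mm across, 130 mm tall; origin under its centre.
- bottle_amber: Leave alone. Brown bottle, black cap, 60 mm across, 140 mm tall; origin under its centre.
- jar_white: Leave alone. White jar, yellow lid, 64 mm across, 90 mm tall; origin under its centre.
- tape: Leave alone. Roll of paper tape, 72 mm across, 24 mm high, flat on the bench; origin under its centre.
- spanner: Leave alone. Steel spanner 150 mm long, flat on the bench; lies along its x.
- spare: Leave alone. Spare white cartridge 28 x 28 x 90 mm lying on the bench; origin at the middle of its underside, y along it.
Things that resemble listed ones, but are neither listed nor needed, are in the scene too. What is shaped like the part that bears crank_hub but purple or yellow is not meant.

How it is judged (in metres and radians):
On the way, in this order (a step that is already met when the one before it is completed fails the run):
1. the crank is fully down on the square shaft (z of crank_mouth in the frame of shaft below 0.004 m and horizontal distance between crank_mouth and shaft below 0.004 m and angle between crank_mouth's own z axis and vertical below 0.08 rad), for 0.2 s.
2. wound up with the crank on the shaft until the pad holds the cartridge with more than 20 N (z of crank_mouth in the frame of shaft below 0.004 m and horizontal distance between crank_mouth and shaft below 0.004 m and contact force between pad and cartridge above 20 N), for 0.2 s.
At the end, for the whole second after the job is handed in: The cartridge is clamped with 20 to 120 N, the crank sits fully down on the shaft (within 4 mm of the seat, within 4 mm of the axis, upright within 0.08 rad), at rest and let go (all of step 2 and angle between crank_mouth's own z axis and vertical below 0.08 rad and contact force between pad and cartridge below 120 N and angular speed of shaft below 0.1 rad/s); the robot touches nothing.
It fails at once if the glass cartridge is squeezed with more than 120 N (contact force between pad and cartridge above 120 N).
It fails at once if the shaft end is pressed with more than 40 N while the crank is not yet on it (socket mouth more than 15 mm above the seat) (z of crank_mouth in the frame of shaft above 0.015 m and contact force between shaft and anything else above 40 N).
It fails at once if another thing on the bench is moved more than 30 mm (distance of any of bottle_clear, bottle_amber, jar_white, tape, spanner, spare from where it was at the start of the episode above 0.03 m).
It also fails if it takes over 72 s, if anything falls off the work surface, if the arm or the gripper's body presses on something with over 40 N, if the wrist force passes 120 N, or if a joint passes its speed limit or range.

### The arm

A 7-joint arm with a two-finger parallel gripper is mounted at the origin on the work surface. World frame = base frame: x ahead of the robot, y to its left, z up, the work surface at z = 0. Lengths are in m, angles in degrees, forces in N, time in s.
With the tool pointing down it reaches from about 0.425 to 0.95 m from the base axis. Payload 4.7 kg.
Tool frame: the origin (TCP) lies midway between the tips of the shut fingers; the grasp point (between the pads) lies 19 mm behind it; z points along the fingers, y is the line along which they close (so a half turn about z gives the same grasp; the last joint's range is limited). The gripper opens to 87 mm and grips with 3 to 60 N. Pads are 19 mm wide; open, the fingers measure 117 mm over their backs; the gripper's body (75 mm by 190 mm) begins 51 mm behind the grasp point.
Start: joints at [74.433, 26.849, -2.785, 87.806, 1.381, 65.374, -4.715], TCP at [0.162, -0.655, 0.223] pointing down, gripper open.
Joint ranges: [-148.3, 148.3], [-19.14, 114.17], [-79.39, 73.82], [5.75, 140.21], [-59.74, 239.74], [12.07, 113.84], [-152.46, 152.46]. Speed limits (degrees/s): [147.25, 147.25, 180, 180, 180, 180, 180].

### API

Orientations are given as [roll, pitch, yaw] about the fixed x, y, z axes, in that order (R = Rz(yaw) Ry(pitch) Rx(roll)).
In Python, from workcell import ctrl, claw, planner, state, snapshot, finish_job gives the robot as it stands. Calls block until the motion is done:
- ctrl.move_to(position, orientation): joint-space move of the TCP to a pose.
- ctrl.move_straight(position, feed=0.15, ori=None, stop_force=None): straight line of the TCP; ori=None keeps the orientation; feed is the mean speed in m/s. With stop_force (N) it stops when the force on the tool has changed by that much, and returns True; else False.
- ctrl.goto_joints(angles): joint-space move.
- claw.open_jaws() and claw.close_gripper(strength=None): open the fingers fully, or close them until they stop; strength is the grip in N (None keeps the last).
- ctrl.sleep(seconds).
- planner.ik(position, orientation): joint angles nearest the present ones, or None.
- state(): the state.
- snapshot(name): name is "side" or "top" or "wrist"; returns a dict with "frame" (420x560x3 uint8, red, green, blue), "camera_matrix" (3x3 intrinsics, pixels), "extrinsics" (4x4, takes a point from camera to world coordinates); the wrist camera has in their place "T_tool_cam" (4x4, takes a point from camera to tool coordinates, whose origin is the TCP and whose axes are the flange's). Camera axes: x right, y up, looking along -z (the intrinsics and any distortion apply to the point x, -y, -z); pixel columns grow to the right and rows downward; lengths in m; the calibration is good to about 2 mm. A picture is of the moment at which its call begins: read the wrist's pose just before it. There is no depth.
A pose or a line that the arm cannot do raises ctrl.PlanningError and nothing moves.
- finish_job(): hands the job in; it is judged then, once.
The state is a dict: "time": time; "joint_positions": joint angles; "joint_velocities": joint speeds; "joint_torque": joint torques, N m; "tcp_pos": TCP position; "tcp_rot": TCP orientation; "wrist_force": force on the tool from outside, world axes, zero at the start; "torque": the same for the moment, N m; "gripper_width": finger opening in m; "grip_force": force on a finger pad.
Only numpy, scipy, OpenCV 4.12 (cv2) and the standard library are available. Lean on these libraries where they do the work, as an engineer would, in place of code of your own. Each camera call takes 0.05 s, during which the arm holds its last target. There are 200 camera calls.

## Working session

There is one attempt and no reset: what is moved stays moved. The work goes in short steps, each a Python script; the robot and the scene stay as the last script left them, time stands still between calls to the robot, and variables do not carry over. Pictures are saved under pics/ and viewed, at most 12 in all, crops included, and the job is handed in when it is done.

```bash
ls; mkdir -p pics; python3 - <<'E'
from workcell import *
import cv2,numpy as np
for n in("top","side"):
    s=snapshot(n); cv2.imwrite(f"pics/{n}0.png",s["frame"][:,:,::-1]); np.savez(f"pics/{n}0.npz",**{k:np.array(v) for k,v in s.items() if k!="frame"}); print({k:np.array(v).round(3).tolist() for k,v in s.items() if k!="frame"})
s=state(); print(s)
E
```

```text
pics
{'camera_matrix': [[486.334, 0.0, 280.403], [0.0, 486.334, 202.402], [0.0, 0.0, 1.0]], 'extrinsics': [[-0.002, 0.987, -0.16, 0.321], [-1.0, 0.0, 0.015, -0.065], [0.015, 0.16, 0.987, 1.492], [0.0, 0.0, 0.0, 1.0]]}
{'camera_matrix': [[404.856, 0.0, 274.508], [0.0, 404.856, 202.927], [0.0, 0.0, 1.0]], 'extrinsics': [[-0.91, 0.274, -0.311, 0.247], [-0.414, -0.585, 0.697, 0.63], [0.009, 0.763, 0.646, 0.755], [0.0, 0.0, 0.0, 1.0]]}
{'time': 0.1, 'joint_positions': array([74.43361578, 26.89260205, -2.78318311, 87.8669228 ,  1.38317412,
       65.37294367, -4.71433907]), 'joint_velocities': array([-0.08136674, -0.10838192,  0.14368941, -0.01581415,  0.02523474,
       -0.03979745,  0.03677631]), 'joint_torque': array([ 1.14296647e-03, -5.09169173e+01, -8.08977499e-02, -2.36831206e+01,
       -6.14361721e-02,  3.44380306e-02,  5.74842898e-05]), 'tcp_pos': array([ 0.16213877, -0.65469444,  0.22160496]), 'tcp_rot': array([-1.79901325e+02,  5.97801260e-03,  1.39132938e+01]), 'wrist_force': array([ 0.71825461, -0.47370958,  0.41985868]), 'torque': array([ 0.00524292,  0.01866819, -0.00493294]), 'grip_force': 0.0, 'gripper_width': 0.08723364860188765}
```

View pics/top0.png

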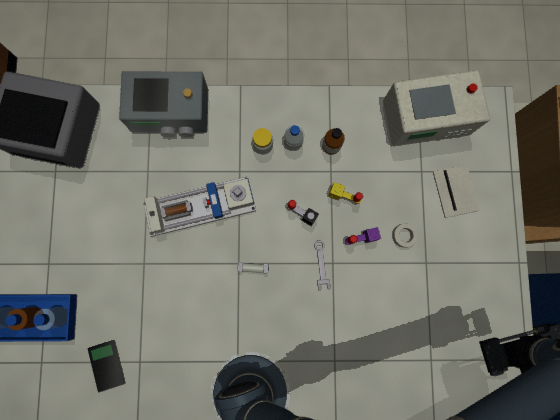

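View pics/side0.png

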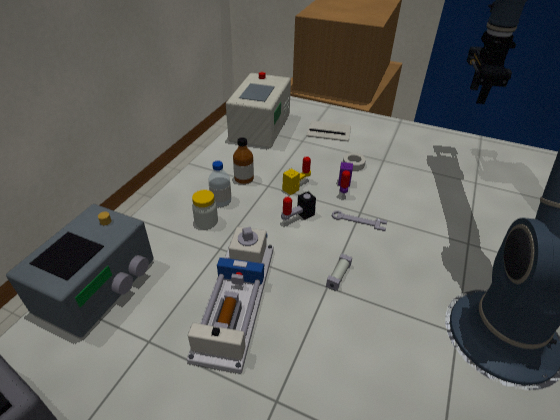

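Top view: there are three cranks, with hubs at black (310,216), yellow (337,190) and purple (373,235). I choose the black one, whose red handle is at (292,205). The clamp's shaft is near (238,191), the cartridge near (177,210) and the end stop near (152,215). Next, an enlarged crop to check the choice.

```bash
cat > h.py <<'E'
from workcell import *
import cv2,numpy as np
from scipy.spatial.transform import Rotation as R
def ray(K,T,u,v,z):
    K=np.array(K);T=np.array(T)
    d=T[:3,:3]@np.array([(u-K[0,2])/K[0,0],-(v-K[1,2])/K[1,1],-1]); o=T[:3,3]
    return o+d*(z-o[2])/d[2]
def toolT(s):
    T=np.eye(4);T[:3,:3]=R.from_euler('xyz',s['tcp_rot'],degrees=True).as_matrix();T[:3,3]=s['tcp_pos'];return T
def wrist(name,crop=None,k=1):
    s=state(); w=snapshot("wrist"); T=toolT(s)@np.array(w["T_tool_cam"])
    np.savez(f"pics/{name}.npz",camera_matrix=w["camera_matrix"],extrinsics=T)
    cv2.imwrite(f"pics/{name}.png",w["frame"][:,:,::-1]); return s
def px(name,u,v,z):
    d=np.load(f"pics/{name}.npz"); return ray(d["camera_matrix"],d["extrinsics"],u,v,z)
E
python3 - <<'E'
from h import *
im=cv2.imread("pics/top0.png")[170:240,140:340]
cv2.imwrite("pics/top0c.png",cv2.resize(im,None,fx=4,fy=4,interpolation=cv2.INTER_CUBIC))
for n,u,v,z in(("hub",311,216,.064),("handle",292,204,.085),("shaft",238,191,.1),("endstop",152,215,.07)): print(n,px("top0",u,v,z).round(3))
print(np.array(snapshot("wrist")["T_tool_cam"]).round(3))
E
```

```text
hub [ 0.512 -0.177  0.064]
handle [ 0.544 -0.12   0.085]
shaft [0.58  0.037 0.1  ]
endstop [0.514 0.291 0.07 ]
[[ 0.001  0.97   0.242  0.066]
 [ 1.    -0.001 -0.     0.   ]
 [ 0.     0.242 -0.97  -0.162]
 [ 0.     0.     0.     1.   ]]
```

View pics/top0c.png

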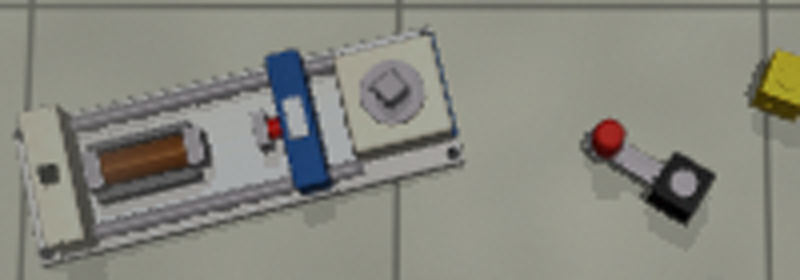

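Black hub with a round cap at (310,216), steel arm and red handle at (292,204). Measured hub-to-handle distance is 65 mm, which matches the description, so this is the right crank. Now I'll look from close by over both the crank and the shaft.

```bash
python3 - <<'E'
from h import *
t=state()['time']
ctrl.move_to([.58,.037,.26],[180,0,60]); print(state()['time']-t)
wrist("ws")
ctrl.move_to([.512,-.177,.20],[180,0,60.7]); s=wrist("wh"); print(s['time'],s['joint_positions'].round(1),s['tcp_pos'],s['tcp_rot'])
a=cv2.imread("pics/ws.png");b=cv2.imread("pics/wh.png")
E
```

```text
2.85
3.975 [ 49.6  21.4 -44.3 105.6  17.1  59.7 -30.6] [ 0.51308176 -0.17530411  0.20070184] [ 1.79928882e+02 -9.19168023e-02  6.08180804e+01]
```

View pics/ws.png

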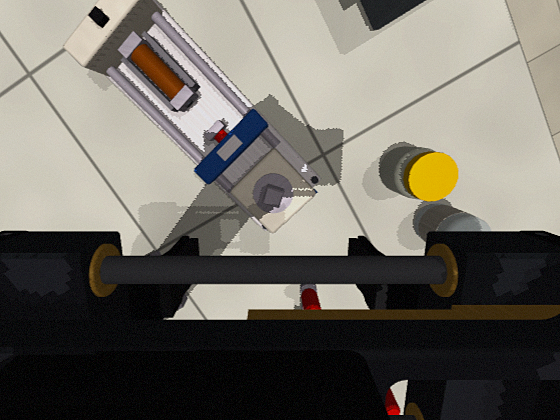

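View pics/wh.png

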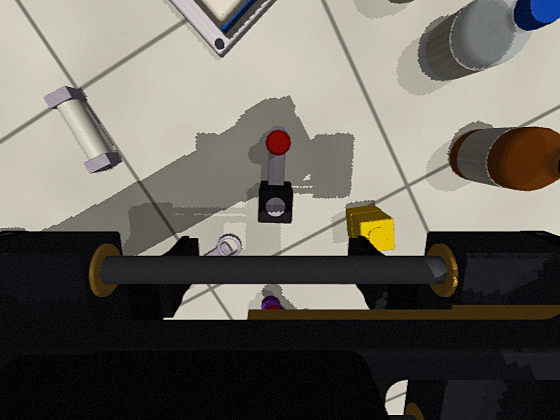

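In the wrist views, the black hub's top is near (276,204) with its handle at (278,142), and the shaft is near (272,193). Crop both.

```bash
python3 - <<'E'
from h import *
a=cv2.imread("pics/ws.png")[160:230,240:310];b=cv2.imread("pics/wh.png")[120:230,220:330]
f=lambda i,n:cv2.resize(i,(n,n),interpolation=cv2.INTER_CUBIC)
a=f(a,560); b=f(b,550); c=np.zeros((560,1110,3),np.uint8)
c=np.zeros((400,800,3),np.uint8);c[:,:400]=cv2.resize(a,(400,400));c[:,400:]=cv2.resize(b,(400,400))
cv2.imwrite("pics/ab.png",c)
E
```

```text
(no output)
```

View pics/ab.png

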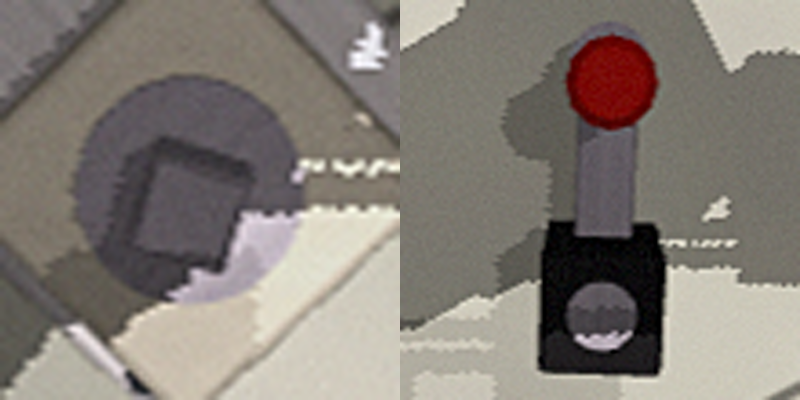

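```bash
python3 - <<'E'
from h import *
A=lambda x,y,z:px("ws",240+x/5.714,160+y/5.714,z)
B=lambda x,y,z:px("wh",220+(x-400)/3.636,120+y/3.636,z)
h=B(601,316,.064);k=B(612,82,.085);print("hub",h,"handle",k,np.hypot(*(k-h)[:2]),np.degrees(np.arctan2(*(k-h)[1::-1])))
b0,b1=B(540,372,.064),B(660,375,.064);print("hub edge",np.hypot(*(b1-b0)[:2]),np.degrees(np.arctan2(*(b1-b0)[1::-1])))
print("seat",A(190,188,.075),"diam",A(305,188,.075)-A(75,188,.075))
c=[A(x,y,.1) for x,y in((163,163),(240,182),(218,262),(137,247))];print("shaft",np.mean(c,0))
for i in range(4):
  d=c[(i+1)%4]-c[i];print(np.hypot(*d[:2]),np.degrees(np.arctan2(d[1],d[0]))%90)
print(state()['tcp_pos'],state()['tcp_rot'])
E
```

```text
hub [ 0.51350042 -0.17982555  0.064     ] handle [ 0.54744759 -0.12394099  0.085     ] 0.06538726642041688 58.72334175630461
hub edge 0.03472065398703976 -30.6160259865988
seat [0.58142242 0.03714157 0.075     ] diam [ 0.04149499 -0.02400116  0.        ]
shaft [0.58108988 0.03679736 0.1       ]
0.015320910615294314 45.93182492145509
0.016401597947509075 45.17207276763904
0.01609556554426081 49.205655978038834
0.017346253748290314 42.73984815269063
[ 0.51335501 -0.17478706  0.20083926] [ 1.79913967e+02 -9.30920808e-02  6.08897673e+01]
```

Hub at (0.5135, −0.180), yaw 59°. Shaft at (0.5813, 0.037), yaw about 45.5°. The sizes agree with those given. Grasp the hub.

```bash
python3 - <<'E'
from h import *
o=[180,0,59]
p=lambda m:(lambda s:print(m,round(s['time'],2),s['tcp_pos'].round(4),s['tcp_rot'].round(2),s['wrist_force'].round(1),round(s['gripper_width'],4)))(state())
ctrl.move_straight([.5135,-.1798,.12],feed=.1,ori=o);ctrl.sleep(.3);p("above")
print(ctrl.move_straight([.5135,-.1798,.026],feed=.1,stop_force=10));p("down")
claw.close_gripper(40);p("grip")
ctrl.move_straight([.5135,-.1798,.17],feed=.12);ctrl.sleep(.3);p("lift")
ctrl.move_straight([.5813,.037,.17],feed=.15,ori=[180,0,45.5]);ctrl.sleep(.4);p("over")
wrist("wo")
E
```

```text
above 5.28 [ 0.5137 -0.1799  0.1204] [179.95   0.    58.99] [ 0.5 -0.7 -0.2] 0.0872
False
down 6.37 [ 0.5141 -0.1798  0.0266] [ 1.7993e+02 -2.0000e-02  5.9000e+01] [ 0.8 -0.6  0. ] 0.0871
grip 7.26 [ 0.5134 -0.1798  0.026 ] [-179.99    0.     59.  ] [ 0.9 -0.4  0.9] 0.0356
lift 8.91 [ 0.5134 -0.1797  0.1697] [-179.96   -0.     59.01] [ 0.1 -0.4 -3. ] 0.036
over 10.97 [0.5813 0.0368 0.17  ] [180.    -0.    45.49] [ 0.5  1.7 -3.2] 0.0356
```

View pics/wo.png

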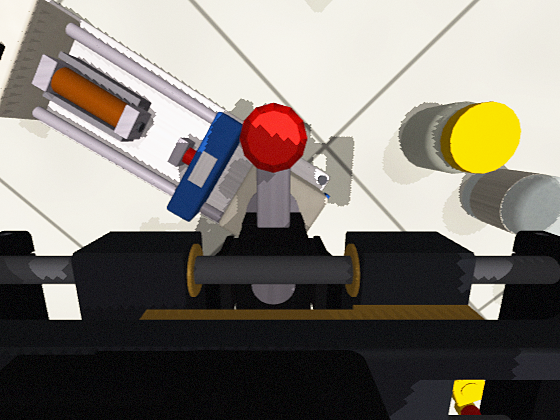

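Crank held; the handle's top is at about (273.5,137.5). From this I get the hub's offset in the grip, then descend gently.

```bash
python3 - <<'E'
from h import *
y=np.radians(45.5);k=px("wo",273.5,137.5,.229);h=k[:2]-.065*np.array([np.cos(y),np.sin(y)])
print(k,h,h-[.5813,.0368])
p=lambda m:(lambda s:print(m,round(s['time'],2),s['tcp_pos'].round(4),s['tcp_rot'].round(2),s['wrist_force'].round(1),round(s['gripper_width'],4)))(state())
r=ctrl.move_straight([.5813,.037,.130],feed=.06);p("near")
r=ctrl.move_straight([.5813,.037,.1015],feed=.025,stop_force=8);print(r);p("down")
E
```

```text
[0.62754036 0.08361725 0.229     ] [0.58198126 0.03725597] [0.00068126 0.00045597]
near 11.84 [0.5816 0.0372 0.1302] [ 1.7999e+02 -3.0000e-02  4.5500e+01] [-0.4  0.1 -2.3] 0.0359
False
down 13.13 [0.581  0.0367 0.1013] [-1.7999e+02  4.0000e-02  4.5490e+01] [-1.9 -1.3 -4.3] 0.0358
```

The crank slid fully down (TCP 0.1013, underside at about 75 mm) with almost no force. Release, take the handle and start winding.

```bash
cat >> h.py <<'E'
C=np.array([.5813,.037]);Z=.117
def pt(a,z=Z): a=np.radians(a);return [C[0]+.065*np.cos(a),C[1]+.065*np.sin(a),z]
def info(m):
    s=state();print(m,round(s['time'],2),s['tcp_pos'].round(4),s['tcp_rot'].round(1),s['wrist_force'].round(1),round(s['gripper_width'],4))
def wind(a0,a1,step,feed,limit,base,stop=None):
    """clockwise: angle falls from a0 to a1; returns last angle"""
    out=[];a=a0
    while a>a1+1e-6:
        a-=step; hit=ctrl.move_straight(pt(a),feed=feed,stop_force=stop); s=state()
        t=np.radians(a);f=-np.dot((s['wrist_force']-base)[:2],[np.sin(t),-np.cos(t)])  # resistance along the circle
        r=np.dot((s['wrist_force']-base)[:2],[np.cos(t),np.sin(t)])
        d=s['tcp_pos'][:2]-C
        out.append((round(a0-a),round(f,1),round(r,1),round(1e3*np.hypot(*d)-65,1)))
        if hit or f>limit: break
    print(round(s['time'],2),*out);return a
E
python3 - <<'E'
from h import *
claw.open_jaws();ctrl.sleep(.2);info("open")
x,y=state()['tcp_pos'][:2]
ctrl.move_straight([x,y,.19],feed=.12)
ctrl.move_straight(pt(45.5,.19),feed=.12);wrist("wk");
print(ctrl.move_straight(pt(45.5),feed=.1,stop_force=8));ctrl.sleep(.2)
info("at handle");base=state()['wrist_force'];np.save("base.npy",base)
claw.close_gripper(25);info("grip")
a=wind(45.5,45.5-120,15,.1,6,base)
E
```

```text
open 14.41 [0.5813 0.037  0.1015] [-180.     0.    45.5] [-0.3  1.2 -0.6] 0.0869
False
at handle 17.12 [0.6273 0.0835 0.1178] [ 1.799e+02 -1.000e-01  4.550e+01] [-0.9 -0.6  0.5] 0.0871
grip 18.18 [0.6268 0.0834 0.117 ] [-180.     0.    45.5] [-0.3 -0.7  0.4] 0.0233
20.71 (15, np.float64(-0.6), np.float64(0.5), np.float64(-0.4)) (30, np.float64(0.2), np.float64(-1.1), np.float64(-0.4)) (45, np.float64(0.5), np.float64(-2.3), np.float64(-0.4)) (60, np.float64(1.8), np.float64(-2.0), np.float64(-0.4)) (75, np.float64(0.5), np.float64(-3.5), np.float64(-0.4)) (90, np.float64(1.4), np.float64(-3.8), np.float64(-0.3)) (105, np.float64(1.4), np.float64(-4.8), np.float64(-0.2)) (120, np.float64(2.2), np.float64(-4.8), np.float64(-0.1))
```

```bash
python3 - <<'E'
from h import *
a=wind(-74.5,-74.5-240,15,.1,5,np.load("base.npy"));info("");wrist("w1")
E
```

```text
25.77 (15, np.float64(1.7), np.float64(-4.9), np.float64(0.1)) (30, np.float64(1.5), np.float64(-4.1), np.float64(0.2)) (45, np.float64(0.3), np.float64(-3.1), np.float64(0.3)) (60, np.float64(0.4), np.float64(-0.8), np.float64(0.5)) (75, np.float64(0.1), np.float64(0.4), np.float64(0.5)) (90, np.float64(0.1), np.float64(1.0), np.float64(0.6)) (105, np.float64(-0.5), np.float64(2.5), np.float64(0.6)) (120, np.float64(0.4), np.float64(3.7), np.float64(0.6)) (135, np.float64(-0.3), np.float64(2.4), np.float64(0.5)) (150, np.float64(-0.0), np.float64(3.1), np.float64(0.4)) (165, np.float64(-0.6), np.float64(3.6), np.float64(0.3)) (180, np.float64(-0.5), np.float64(3.4), np.float64(0.1)) (195, np.float64(-1.1), np.float64(2.6), np.float64(-0.1)) (210, np.float64(-0.4), np.float64(2.8), np.float64(-0.3)) (225, np.float64(-1.0), np.float64(1.0), np.float64(-0.4)) (240, np.float64(-0.8), np.float64(0.8), np.float64(-0.4))
 25.77 [0.6271 0.0825 0.117 ] [179.9   0.   45.5] [ 0.2 -0.6 -0.8] 0.0231
```

View pics/w1.png

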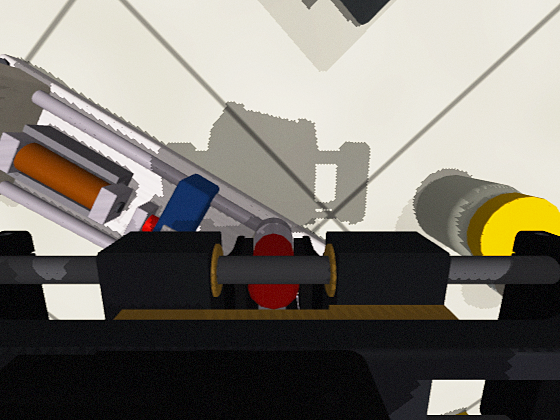

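The crank turns with the handle and the jaw has come up to around 24 mm. The pad is still short of the cartridge, whose near end is at about (112,200). The readings carry a once-per-turn bias, so I'll compare each with the same angle in turn one.

```bash
cat >> h.py <<'E'
TAB=np.array([-.6,.2,.5,1.8,.5,1.4,1.4,2.2,1.7,1.5,.3,.4,.1,.1,-.5,.4,-.3,0,-.6,-.5,-1.1,-.4,-1,-.8]) # resistance at 15,30..360 deg
def bias(w): return np.interp(w,np.arange(1,25)*15,TAB,period=360)
def wind2(w0,w1,step,feed,limit,stop):
    base=np.load("base.npy");w=w0;out=[]
    while w<w1-1e-6:
        w+=step;hit=ctrl.move_straight(pt(45.5-w),feed=feed,stop_force=stop);s=state()
        t=np.radians(45.5-w);f=-np.dot((s['wrist_force']-base)[:2],[np.sin(t),-np.cos(t)])
        out.append((w,float(round(f,1)),float(round(f-bias(w),1)),bool(hit)))
        if hit or out[-1][2]>limit: break
    print(round(s['time'],2),*out);return w
E
python3 - <<'E'
from h import *
wind2(360,600,15,.1,2.0,8);info("")
E
```

```text
27.3 (375, -0.0, 0.6, False) (390, 1.4, 1.2, False) (405, 0.9, 0.4, False) (420, 1.5, -0.3, False) (435, 1.3, 0.8, True)
 27.3 [0.6402 0.0112 0.1169] [-180.    -0.3   45.6] [ 1.9 -0.7  1.5] 0.0232
```

```bash
python3 - <<'E'
from h import *
s=snapshot("side")["frame"][:,:,::-1];a=cv2.imread("pics/side0.png")
f=lambda i:cv2.resize(i[220:370,170:290],(400,500),interpolation=cv2.INTER_CUBIC)
cv2.imwrite("pics/side1.png",np.hstack([f(a),f(s)]))
E
```

```text
(no output)
```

View pics/side1.png

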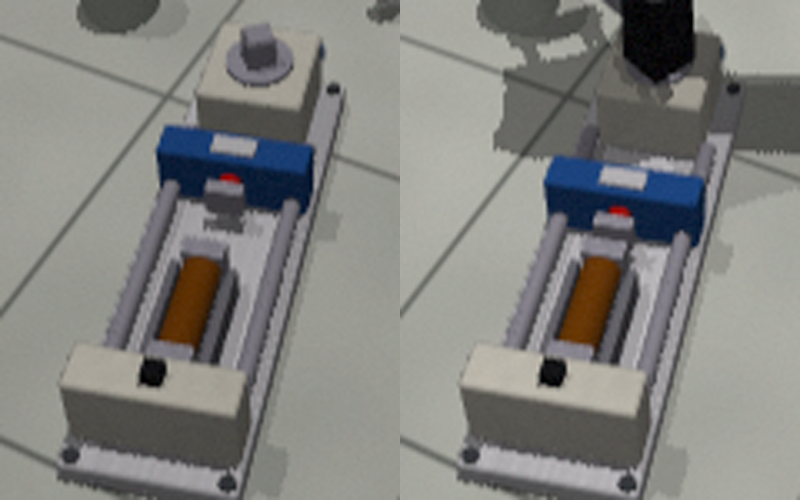

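The side view shows the jaw about 28 mm on. The pad is at about (612,230), just short of the unmoved cartridge end at (605,245), so the 8 N stop was transient. Continue in finer steps.

```bash
python3 - <<'E'
from h import *
w=wind2(430,640,10,.06,1.8,11);info("")
E
```

```text
34.58 (440, 2.6, 1.8, False) (450, 2.9, 1.5, False) (460, 2.5, 1.1, False) (470, 2.8, 1.1, False) (480, 2.3, 0.1, False) (490, 1.7, -0.2, False) (500, 1.9, 0.3, False) (510, 1.9, 0.4, False) (520, 2.0, 1.3, False) (530, 1.1, 0.8, False) (540, 1.6, 1.2, False) (550, 0.9, 0.7, False) (560, -0.0, -0.1, False) (570, 0.4, 0.3, False) (580, -0.2, 0.1, False) (590, 0.0, 0.2, False) (600, 0.2, -0.2, False) (610, 0.1, 0.1, False) (620, -0.2, 0.0, False) (630, 0.4, 0.4, False) (640, -0.7, -0.3, False)
 34.58 [0.5438 0.0904 0.1171] [-179.7   -0.3   45.8] [-2.4  2.6  3.1] 0.0234
```

```bash
python3 - <<'E'
from h import *
w=wind2(640,760,10,.06,1.6,11);info("")
E
```

```text
36.63 (650, 0.2, 0.7, False) (660, 0.4, 0.9, False) (670, 0.3, 1.2, False) (680, -0.3, 0.6, False) (690, 0.8, 1.2, False) (700, 2.3, 3.1, False)
 36.63 [0.6082 0.0959 0.1169] [-179.7   -0.2   45.8] [-2.2  1.9  3.5] 0.0236
```

```bash
python3 - <<'E'
from h import *
ctrl.sleep(.3);info("rest")
w=wind2(700,715,5,.04,3.6,11);ctrl.sleep(.2);info("")
s=snapshot("side")["frame"][:,:,::-1]
cv2.imwrite("pics/side2.png",cv2.resize(s[220:370,170:290],(480,600),interpolation=cv2.INTER_CUBIC))
E
```

```text
rest 36.93 [0.6082 0.0959 0.117 ] [-179.7   -0.2   45.8] [-1.7  1.   2. ] 0.0231
37.23 (705, 4.5, 5.5, False)
 37.42 [0.6128 0.0937 0.1169] [-179.7   -0.2   45.8] [-4.5  2.1  3.4] 0.0234
```

View pics/side2.png

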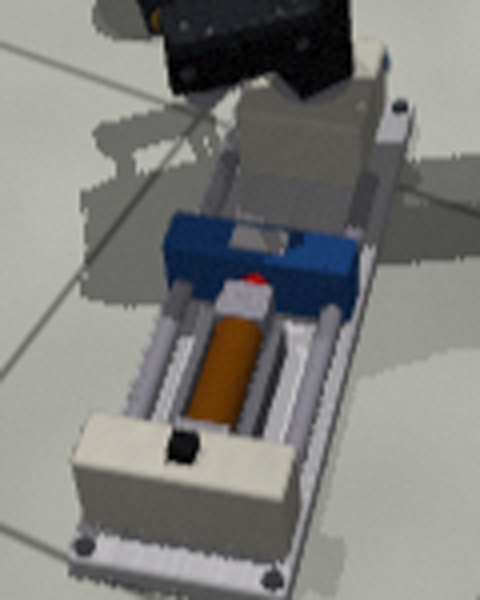

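The pad now bears on the cartridge and the effort has jumped to about 4.5 N. To separate friction from load, I'll back off a few degrees and see whether the clamp pushes back.

```bash
python3 - <<'E'
from h import *
base=np.load("base.npy")
def go(w):
    ctrl.move_straight(pt(45.5-w),feed=.03);ctrl.sleep(.1);F=[]
    for _ in range(4): F.append(state()['wrist_force']);ctrl.sleep(.03)
    t=np.radians(45.5-w);f=-np.dot((np.mean(F,0)-base)[:2],[np.sin(t),-np.cos(t)])
    p=state()['tcp_pos'][:2]-C;print(w,round(f,2),"excess",round(f-bias(w),2),"actual",round(45.5-np.degrees(np.arctan2(p[1],p[0]))%360,1))
for w in(705,703,701,699,697): go(w)
print(state()['time'])
E
```

```text
705 4.68 excess 5.68 actual -15.5
703 -0.0 excess 0.92 actual -16.3
701 -1.05 excess -0.21 actual -18.8
699 -0.56 excess 0.2 actual -21.1
697 -0.49 excess 0.19 actual -23.0
39.8917
```

It doesn't push back, so the load is still under about 50 N. Tighten a little more.

```bash
python3 - <<'E'
from h import *
base=np.load("base.npy")
def go(w):
    ctrl.move_straight(pt(45.5-w),feed=.03);ctrl.sleep(.1);F=[]
    for _ in range(4): F.append(state()['wrist_force']);ctrl.sleep(.03)
    t=np.radians(45.5-w);f=-np.dot((np.mean(F,0)-base)[:2],[np.sin(t),-np.cos(t)])
    print(w,round(f,2),"excess",round(f-bias(w),2));return f-bias(w)
for w in(703,706,709,712,715):
    if go(w)>6.6: break
for k in(2,4,6): go(w-k)
print(state()['time'])
E
```

```text
703 0.08 excess 1.0
706 4.16 excess 5.15
709 4.85 excess 5.79
712 5.12 excess 6.02
715 5.97 excess 6.84
713 3.47 excess 4.36
711 0.21 excess 1.13
709 -0.47 excess 0.48
43.95
```

The clamp reads tight: about 6 N forward, roughly twice the free effort, giving an estimated 50 to 57 N. The fingers lie tangential here, so they can open clear of the hub. Let go.

```bash
python3 - <<'E'
from h import *
claw.open_jaws();x,y=state()['tcp_pos'][:2]
ctrl.move_straight([x,y,.24],feed=.12);ctrl.move_straight([.5,-.05,.28],feed=.2);ctrl.sleep(.3);info("")
a=snapshot("side")["frame"][:,:,::-1];b=snapshot("top")["frame"][:,:,::-1]
f=lambda i:cv2.resize(i,(400,500),interpolation=cv2.INTER_CUBIC)
cv2.imwrite("pics/end.png",np.hstack([f(a[220:370,170:290]),f(b[110:310,140:300])]))
E
```

```text
47.75 [ 0.5002 -0.0494  0.2798] [-179.7   -0.2   45.9] [ 0.2  0.2 -0.1] 0.0871
```

View pics/end.png

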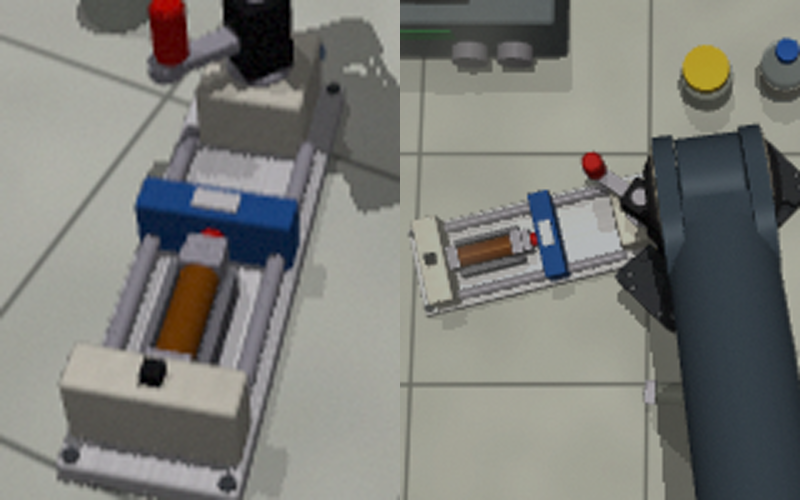

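The crank is upright on the shaft (hub at about (260,40) in the left panel), the pad is against the cartridge at (205,248), and the robot is clear. Handing in.

```bash
python3 -c "
from workcell import *
print(finish_job())"
```

```text
the job is handed in; nothing more can be done
None
```

I fitted the crank fully onto the shaft and wound it about two turns clockwise until the clamp was tight by feel (an estimated 50 N on the cartridge). I then let go and handed the job in at about 48 s; no verdict came back.

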